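Clamp an aluminium tube in the drilling jig with the over-centre lever

TASK

Lay the aluminium box tube in the channel of the drilling jig, push it firmly but not roughly along the channel until its end is tight against the blue rubber tip of the yellow stop, and only then swing the red-handled cam lever over centre so that it snaps shut and clamps the tube there. Leave the other things on the bench where they are, and do not force the lever or ram the stop.

Things in the scene. Friction and masses are not known exactly. Their poses are not given: they have to be found in the camera images.
- tube: the workpiece: bare aluminium rectangular box tube with black-plugged ends, 30 mm wide (its x), 160 mm long (its y), 45 mm tall (z), about 0.28 kg (varies); the only such piece, lying loose on the bench; both ends are alike. Origin at the centre of its underside
- jig: drilling jig bolted to the bench; its place varies. Grey plate x -45 to 130 mm, y -115 to 135 mm, top z = 10 mm. Origin on the bench under the channel's middle; channel along y, its floor the plate's top. Fence on the -x side (face x = -22 mm, top z = 24 mm), jaw on the +x side; open it is 39 to 44 mm wide. A rest post for the lever (top z = 38 mm) stands at x = 80, y = -50 mm
- stop: yellow stop block at the +y end of the channel, 50 x 22 x 40 mm; origin on its face towards the tube, at the floor (jig x = -4 mm), axes as the jig's. From it a set screw with a blue rubber tip (18 mm wide, 22 mm above the floor) reaches out 8 to 33 mm to -y; how far varies, unmeasured: feel for it. Home = tube end on the tip. The tip gives 1 mm per 4 N; over 25 N is ramming. The tube drags with 1 to 2.5 N
- jaw: orange-faced clamp jaw, 60 mm long, top at z = 24 mm, at the channel's +x side in its middle. The cam drives it about 19 mm towards the fence: it shoves the tube sideways against the fence and presses it there through a stiff spring (about 27 N when clamped). Origin at the middle of its face
- lever (a joint): cam lever angle, rad: 0 open, grows clockwise seen from above, 1.8 = shut at its end. Starts at 0.05 to 0.28. It resists more and more, most (15 to 18 N at handle_grip) near 0.9; dead centre is at 1.45, beyond it a spring snaps it shut to 1.8 and holds it. Left short of centre it may swing back open
- lever_pivot (a point): point on the lever's upright pivot axis at the handle's mid height (39 mm above the bench), 95 mm to the jig's +x from the channel's middle
- handle_grip (a point): point in the red handle, 95 mm from the pivot, mid height (39 mm above the bench). The red grip is a bar 14 mm thick, 26 mm high, from 56 to 118 mm out from the pivot. Open (0), the handle points to the jig's +x turned 0.23 rad towards +y; shut, along the jig's -y, beside the tube. x axis: outward along the handle
- handle: the lever's whole handle: steel bar with the red grip; origin at the pivot, x axis along it. It is pushed sideways with shut fingers or pinched from above. More than 35 N of push from the fingers counts as forcing it
- batten: bystander: solid pine batten, 34 x 150 x 40 mm, much like the tube in size but wood; leave it where it is; origin at the centre of its underside, long axis y
- tape_roll: bystander: brown roll of packing tape lying flat, 100 mm across, 45 mm high; origin under its centre
- tape_measure: bystander: grey tape measure 62 x 36 x 58 mm; origin under its centre
- screwdriver: bystander: screwdriver with green handle lying flat, about 0.2 m long along its x
- jar: bystander: clear jar, 64 mm across, 75 mm high; origin under its centre
- mug: bystander: blue mug, 80 mm across, 92 mm high; origin under its centre
- carton_small: bystander: small cardboard carton 100 x 130 x 70 mm; origin under its centre
Mind the look-alikes: they are no part of the job. Several things look just like the tube: the one meant starts farthest to the robot's left.

How it is judged:
By the outcome, as a careful person would: the job done as asked, in the order asked, and still so for the second after the job is handed in, with the robot touching nothing.
It also fails if it takes over 64 s, if anything falls off the work surface, if the arm or the gripper's body presses on something with over 40 N, if the wrist force passes 120 N, or if a joint passes its speed limit or range.

ROBOT

A 6-joint arm with a two-finger parallel gripper is mounted at the origin on the work surface. World frame = base frame: x ahead of the robot, y to its left, z up, the work surface at z = 0. Lengths are in m, angles in rad, forces in N, time in s.
With the tool pointing down it reaches from about 0.25 to 0.725 m from the base axis. Payload 4 kg.
Tool frame: the origin (TCP) lies between the finger pads; the fingertips stand 8 mm ahead of it and the grasp point (between the pads) lies 11 mm behind it; z points along the fingers, y is the direction in which the jaws open and shut (so a half turn about z gives the same grasp; the last joint's range is limited). The gripper opens to 85 mm and grips with 20 to 120 N. Pads are 22 mm wide; open, the fingers measure 114 mm over their backs; the gripper's body (76 mm by 85 mm) begins 54 mm behind the grasp point. The pads swing forward as they close: fully open they stand 13 mm farther back than shut.
Start: joints at [-1.334, 0.241, 0.005, 1.335, 0, 1.571], TCP at [0.117, -0.486, 0.239] pointing down, gripper open.
Joint ranges: [-2.72, 2.72], [-1.05, 1.87], [-1.09, 1.28], [-1.99, 2.15], [-1.42, 1.44], [-3.14, 3.14]. Speed limits (rad/s): [2.79, 2.79, 3.14, 3.14, 3.14, 3.14].

INTERFACE

Orientations are given as a unit quaternion [x, y, z, w].
In Python, from workcell import * gives the robot as it stands.
- The arm moves only by the tool send_rows, never from a script. Its argument "increments" is a list that holds one entry, the list of rows, each a list of 6 numbers: the shift along the tool's x, y, z in units of 50 mm (1.0 is 50 mm), then the turn, a rotation vector about the tool's x, y, z in units of 10 degrees (1.0 is 10 degrees). In form: [[[x, y, z, ax, ay, az], ...]]. A call has 1 to 8 rows; each row shifts and turns the commanded pose from where the row before left it, along the tool's axes as they then stand; what a row does not reach is not made up. A row lasts 1/8 s, in which the tool goes at most 62.5 mm and 10.7 degrees, less where a joint would pass 70% of its speed; a pose out of reach is approached as far as the arm can. A call with a number of a shift or a turn outside -1 to 1 is refused whole. A call with a gripper value outside its range is refused whole. "grip" is the closure, from 0 (fully open) to 1 (shut), set as the call begins (left out, the last holds). The fingers move at their own pace and stop on an object; the grip force is fixed at half the most. Time passes only in rows, so rows that do not move let the fingers close. It gives the time, the measured TCP pose, the force and the opening at its end, in the units of the state.
- get_obs(): the state, without advancing time (a new reading comes with each control period).
- camera(name): name is "scene" or "side" or "wrist"; returns a dict with "color" (384x512x3 uint8, red, green, blue), "z_map" (384x512 float32, m along the optical axis (not along the pixel's ray), 0 where there is no reading), "intrinsics" (3x3 intrinsics, pixels), "pose" (4x4, takes a point from camera to world coordinates); the wrist camera has in their place "mount" (4x4, takes a point from camera to tool coordinates, whose origin is the TCP and whose axes are the flange's). Camera axes: x right, y down, z forward; pixel columns grow to the right and rows downward; lengths in m; the calibration is good to about 2 mm. A picture is of the moment at which its call begins: read the wrist's pose just before it.
- job_done(): hands the job in, once; it reports no verdict.
The state is a dict: "clock": time; "joint_pos": joint angles; "joint_vel": joint speeds; "tau": joint torques, N m; "eef_pos": TCP position; "tool_rot": TCP orientation; "ft_force": force on the tool from outside, world axes, zero at the start; "ft_torque": the same for the moment, N m; "grip_width": finger opening in m.
Only numpy, scipy, OpenCV 4.12 (cv2) and the standard library are available. Lean on these libraries where they do the work, as an engineer would, in place of code of your own. Each camera call takes 0.05 s, during which the arm holds its last target.

## Working session

There is one attempt and no reset: what is moved stays moved. The work goes in short steps, Python scripts to look and compute and a tool call to move; the robot and the scene stay as the last step left them, time stands still between calls to the robot, and variables do not carry over. Pictures are saved under pics/ and viewed, and the job is handed in when it is done.

Besides the shell and the picture viewer there is one more tool, called after "Request:" as name([rows], argument=value, ...), one row to a line, values as JSON. send_rows: Moves the arm, as the interface text tells. Its arguments: {"type":"object","properties":{"increments":{"type":"array"},"grip":{"type":"number"}},"required":["increments"]}

```bash
ls; mkdir -p pics
python3 - <<'E'
from workcell import *
import cv2
print(get_obs())
for n in ("scene","side","wrist"):
    c=camera(n); cv2.imwrite(f"pics/{n}0.png",c["color"][:,:,::-1])
    print(n,c["intrinsics"].round(1).tolist(), (c["pose"] if "pose" in c else c["mount"]).round(4).tolist())
E
```

```text
pics
{'clock': 0.0, 'joint_pos': array([-1.33398168e+00,  2.41433350e-01,  3.72775237e-03,  1.33520314e+00,
       -3.20517347e-06,  1.57082480e+00]), 'joint_vel': array([ 0.00097805,  0.00078325, -0.00181438, -0.0020525 , -0.00165047,
        0.00177411]), 'tau': array([-5.46057472e-04, -3.72312677e+01,  2.52411389e+01,  1.67614192e-02,
       -3.90978812e-05,  8.44997544e-06]), 'eef_pos': array([ 0.11715841, -0.4854472 ,  0.23840412]), 'tool_rot': array([ 9.92999167e-01,  1.18116633e-01, -1.26376796e-04, -1.04861944e-03]), 'ft_force': array([0.06727096, 0.85536188, 0.79379516]), 'ft_torque': array([ 0.01980852,  0.01671238, -0.01029717]), 'grip_width': 0.08517724595335387}
scene [[410.4, 0.0, 254.1], [0.0, 410.4, 194.7], [0.0, 0.0, 1.0]] [[0.88, 0.3814, -0.2831, 0.8094], [0.4747, -0.7265, 0.4968, -0.6123], [-0.0162, -0.5716, -0.8204, 1.0016], [0.0, 0.0, 0.0, 1.0]]
side [[362.0, 0.0, 257.9], [0.0, 362.0, 187.9], [0.0, 0.0, 1.0]] [[-0.9457, -0.2439, 0.2149, 0.25], [-0.325, 0.706, -0.6292, 0.6618], [0.0017, -0.6649, -0.747, 0.8403], [0.0, 0.0, 0.0, 1.0]]
wrist [[266.7, 0.0, 255.5], [0.0, 266.7, 190.6], [0.0, 0.0, 1.0]] [[0.0008, -0.9647, -0.2632, 0.0662], [1.0, 0.0007, 0.0006, 0.0013], [-0.0004, -0.2632, 0.9647, -0.1358], [0.0, 0.0, 0.0, 1.0]]
```

View pics/scene0.png

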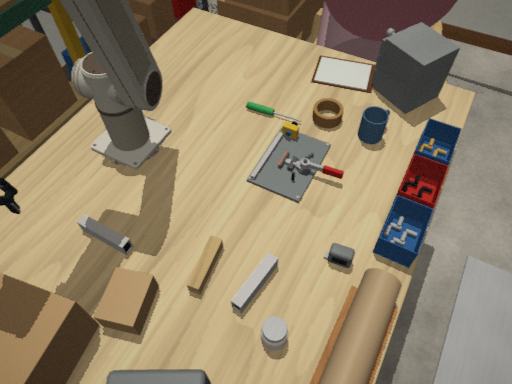

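View pics/side0.png

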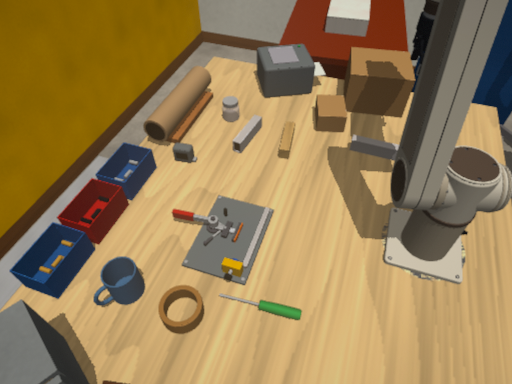

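View pics/wrist0.png

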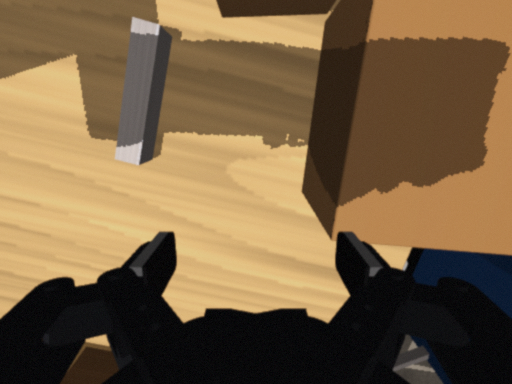

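The scene picture shows the jig near (290,165). There are two tube-like aluminium bars, near (105,235) and (256,282), and the batten at (206,265). Next I'll measure which bar has the larger y.

```bash
cat > h.py <<'E'
from workcell import *
import numpy as np, cv2
from scipy.spatial.transform import Rotation as R
def pts(c):
    K=c["intrinsics"];z=c["z_map"];h,w=z.shape
    u,v=np.meshgrid(np.arange(w),np.arange(h))
    p=np.stack([(u-K[0,2])/K[0,0]*z,(v-K[1,2])/K[1,1]*z,z],-1)
    if "pose" in c: T=c["pose"]
    else: T=np.eye(4)
    return p@T[:3,:3].T+T[:3,3]
def ray(c,uv,zp,T=None):
    K=c["intrinsics"];T=c["pose"] if T is None else T
    d=T[:3,:3]@np.array([(uv[0]-K[0,2])/K[0,0],(uv[1]-K[1,2])/K[1,1],1]);o=T[:3,3]
    return o+d*(zp-o[2])/d[2]
def wristT(c,o):
    T=np.eye(4);T[:3,:3]=R.from_quat(o["tool_rot"]).as_matrix();T[:3,3]=o["eef_pos"]
    return T@c["mount"]
E
python3 - <<'E'
from h import *
for n in("scene","side"):
    c=camera(n);P=pts(c);hsv=cv2.cvtColor(c["color"],cv2.COLOR_RGB2HSV)
    m=(P[...,2]>.038)&(P[...,2]<.053)&(P[...,0]>-.2)&(P[...,0]<.9)&(c["z_map"]>0)
    k,l,s,ce=cv2.connectedComponentsWithStats(m.astype(np.uint8))
    for i in range(1,k):
        if s[i,4]<60: continue
        q=P[l==i]; r=cv2.minAreaRect((q[:,:2]*1000).astype(np.float32))
        print(n,s[i].tolist(),hsv[l==i].mean(0).round(),np.round(r[0]),np.round(r[1]),round(r[2],1),np.median(q[:,2]).round(4))
    for nm,lo,hi in(("yellow",(22,180,150),(32,255,255)),("red",(0,200,120),(5,255,255)),("orange",(6,180,120),(12,255,255))):
        mm=cv2.inRange(hsv,lo,hi)>0; mm&=(c["z_map"]>0)&(P[...,2]<.12)&(P[...,2]>.012)&(P[...,0]>.2)&(P[...,0]<.75)
        q=P[mm]; print(n,nm,mm.sum()); 
        if len(q): print(q.min(0).round(3),q.max(0).round(3),np.median(q,0).round(3))
E
```

```text
scene [326, 3, 119, 15, 417] [165.  98.  79.] [ 512. 1028.] [476.  23.] 17.2 0.0455
scene [373, 74, 71, 32, 248] [47. 13. 61.] [735. 584.] [238. 123.] 12.5 0.0458
scene [314, 98, 30, 24, 304] [ 17. 137. 138.] [532. 388.] [100.  99.] 84.3 0.0458
scene [366, 116, 18, 7, 60] [104. 119.  66.] [682. 413.] [55. 15.] 9.4 0.0466
scene [283, 121, 17, 13, 122] [ 31. 172. 150.] [461. 257.] [50. 51.] 63.3 0.0484
scene [360, 123, 25, 14, 84] [100. 113.  64.] [687. 357.] [78. 38.] 1.3 0.0451
scene [426, 124, 21, 11, 78] [106. 177.  65.] [869. 455.] [10. 61.] 88.3 0.045
scene [111, 128, 37, 19, 123] [20. 48. 77.] [ 32. -25.] [116.  46.] 48.2 0.0463
scene [301, 158, 43, 20, 222] [ 24.  91. 130.] [610. 144.] [130.  29.] 1.8 0.0485
scene [411, 161, 22, 11, 78] [ 33. 212.  81.] [870. 290.] [60.  9.] 1.2 0.0452
scene [395, 202, 23, 12, 76] [106. 175.  66.] [869. 125.] [61.  7.] 1.6 0.0451
scene [77, 214, 53, 34, 624] [ 18.  19. 128.] [ 173. -325.] [ 32. 163.] 88.8 0.0459
scene [187, 236, 36, 54, 693] [ 19. 104. 180.] [ 464. -271.] [ 35. 151.] 7.6 0.0412
scene [376, 243, 26, 13, 80] [106. 176.  66.] [868
[... 1665 characters left out ...]
e [403, 226, 46, 30, 182] [19. 59. 80.] [17. 36.] [ 48. 117.] 68.3 0.0452
side [27, 238, 64, 53, 273] [109. 143.  63.] [842. 391.] [162.  57.] 68.4 0.0455
side [221, 257, 22, 15, 214] [ 26. 222. 189.] [459. 249.] [36. 50.] 86.3 0.0499
side [107, 265, 27, 20, 106] [106.  57.  70.] [709. 364.] [66. 23.] 58.2 0.0452
side [108, 275, 33, 23, 119] [103.  51.  71.] [667. 391.] [78. 34.] 56.7 0.0453
side [158, 285, 44, 43, 695] [ 16. 157. 153.] [532. 388.] [98. 98.] 30.4 0.0454
side yellow 143
[0.434 0.243 0.044] [0.482 0.263 0.055] [0.457 0.253 0.051]
side red 64
[0.614 0.144 0.048] [0.671 0.158 0.056] [0.643 0.151 0.053]
side orange 43
[ 0.212 -1.476  0.012] [0.704 0.169 0.051] [0.527 0.118 0.014]
```

The bar at (0.603,-0.256) has the larger y, so it is the workpiece: 160x32 mm with its top at 0.046. Now the jig pose.

Run:
```python
from h import *
for n in("scene","side"):
    c=camera(n);P=pts(c);hsv=cv2.cvtColor(c["color"],cv2.COLOR_RGB2HSV)
    m=(np.abs(P[...,2]-.010)<.012)&(hsv[...,1]<60)&(P[...,0]>.33)&(P[...,0]<.72)&(P[...,1]>-.05)&(P[...,1]<.33)
    m=cv2.morphologyEx(m.astype(np.uint8),cv2.MORPH_OPEN,np.ones((3,3)))
    k,l,s,ce=cv2.connectedComponentsWithStats(m); i=1+np.argmax(s[1:,4])
    cn=cv2.findContours((l==i).astype(np.uint8),cv2.RETR_EXTERNAL,cv2.CHAIN_APPROX_NONE)[0][0][:,0]
    q=np.array([ray(c,p,.01)[:2]*1000 for p in cn],np.float32)
    r=cv2.minAreaRect(q); print(n,s[i],r, cv2.boxPoints(r).round(1).tolist())
    cr=c["color"][max(s[i,1]-40,0):s[i,1]+s[i,3]+40,max(s[i,0]-60,0):s[i,0]+s[i,2]+60]
    cv2.imwrite(f"pics/jig_{n}.png",cv2.resize(cr[:,:,::-1],None,fx=3.5,fy=3.5)[:600,:800])
```

```text
scene [ 247  133   83   69 2728] ((504.7142333984375, 150.94004821777344), (175.17967224121094, 253.61903381347656), 0.3840157389640808) [[416.29998779296875, 277.20001220703125], [418.0, 23.5], [593.2000122070312, 24.700000762939453], [591.5, 278.29998779296875]]
side [ 183  196   81   82 3181] ((518.1689453125, 152.93368530273438), (146.4637908935547, 249.90399169921875), 0.30465424060821533) [[444.29998779296875, 277.5], [445.6000061035156, 27.600000381469727], [592.0999755859375, 28.399999618530273], [590.7000122070312, 278.29998779296875]]
```

View pics/jig_scene.png

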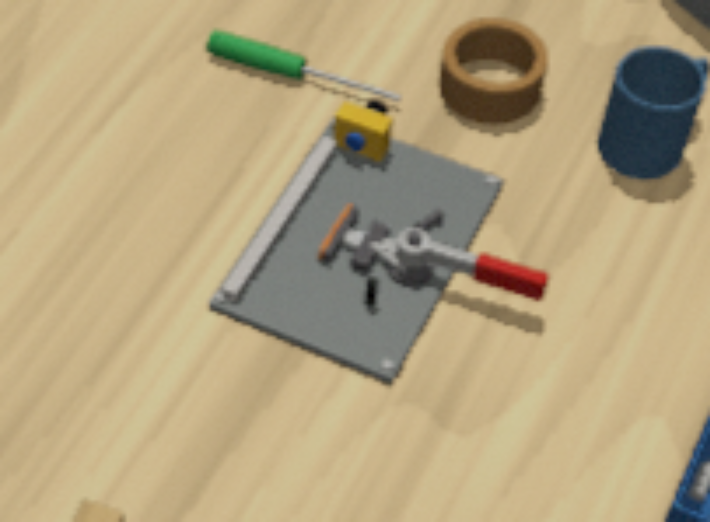

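View pics/jig_side.png

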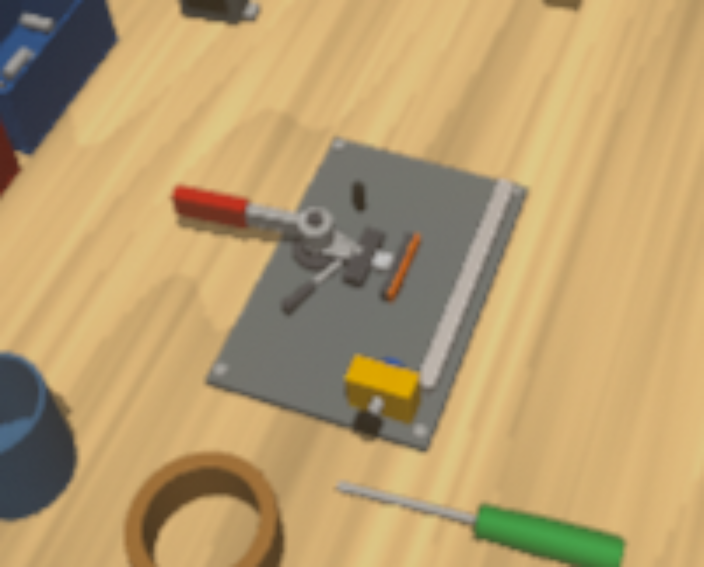

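```bash
cat >> h.py <<'E'
def plan(p,yaw_deg,n,dec=2):
    """rows from present pose to p with tool down and tool x at yaw_deg; n rows"""
    o=get_obs();q0=R.from_quat(o["tool_rot"]);p0=o["eef_pos"].copy()
    y=np.radians(yaw_deg);X=[np.cos(y),np.sin(y),0];Y=[np.sin(y),-np.cos(y),0]
    q1=R.from_matrix(np.array([X,Y,[0,0,-1]]).T)
    rv=(q0.inv()*q1).as_rotvec()/n; dp=(np.asarray(p)-p0)
    cp,cq=p0.copy(),q0;rows=[]
    for i in range(n):
        w=p0+dp*(i+1)/n
        s=np.round(cq.inv().apply(w-cp)/.05,dec);a=np.round(np.degrees(rv)/10,dec)
        cp=cp+cq.apply(s*.05);cq=cq*R.from_rotvec(np.radians(a*10)); rows.append([*s.tolist(),*a.tolist()])
    print("max",np.abs(rows).max(0),"end",cp.round(4));print(rows)
def st():
    o=get_obs();m=R.from_quat(o["tool_rot"]).as_matrix()
    print("t",round(o["clock"],2),"p",o["eef_pos"].round(4),"yaw",np.degrees(np.arctan2(m[1,0],m[0,0])).round(2),"z",m[:,2].round(3),"F",o["ft_force"].round(2),"w",o["grip_width"].round(4),"q6",o["joint_pos"].round(2))
E
python3 - <<'E'
from h import *
st()
plan([0.595,-0.315,0.2],82,16)
c=camera("side");P=pts(c)
# heights in the jig between jaw and pivot
ox,oy=.462,.142
for a,b in((-50,-20),(-20,15),(15,25),(25,40),(40,60),(60,75),(75,90),(90,110)):
    m=(P[...,0]-ox>a/1e3)&(P[...,0]-ox<b/1e3)&(P[...,1]-oy>-.08)&(P[...,1]-oy<.08)
    print(a,b,np.percentile(P[m][:,2],[50,95,100]).round(3))
E
```

```text
Traceback (most recent call last):
  File "h.py", line 32, in st
    print("t",round(o["clock"],2),"p",o["eef_pos"].round(4),"yaw",np.degrees(np.arctan2(m[1,0],m[0,0])).round(2),"z",m[:,2].round(3),"F",o["ft_force"].round(2),"w",o["grip_width"].round(4),"q6",o["joint_pos"].round(2))
                                                                                                                                                                    ^^^^^^^^^^^^^^^^^^^^^
AttributeError: 'float' object has no attribute 'round'
```

```bash
sed -i 's/o\["grip_width"\].round(4)/round(o["grip_width"],4)/' h.py
python3 - <<'E'
from h import *
st()
plan([0.595,-0.315,0.2],82,16)
c=camera("side");P=pts(c)
ox,oy=.462,.142
for a,b in((-50,-20),(-20,15),(15,25),(25,40),(40,60),(60,75),(75,90),(90,110)):
    m=(P[...,0]-ox>a/1e3)&(P[...,0]-ox<b/1e3)&(P[...,1]-oy>-.08)&(P[...,1]-oy<.08)
    print(a,b,np.percentile(P[m][:,2],[50,95,100]).round(3))
E
```

```text
t 0.35 p [ 0.1172 -0.4859  0.2391] yaw 13.57 z [-0.  0. -1.] F [-0.47  0.96 -0.93] w 0.0855 q6 [-1.33  0.24  0.    1.34 -0.    1.57]
max [0.64 0.54 0.05 0.   0.   0.43] end [ 0.5952 -0.3148  0.2001]
[[0.63, -0.07, 0.05, -0.0, -0.0, -0.43], [0.63, -0.02, 0.05, -0.0, -0.0, -0.43], [0.64, 0.03, 0.05, -0.0, -0.0, -0.43], [0.63, 0.07, 0.05, -0.0, -0.0, -0.43], [0.62, 0.13, 0.04, -0.0, -0.0, -0.43], [0.61, 0.16, 0.05, -0.0, -0.0, -0.43], [0.6, 0.22, 0.05, -0.0, -0.0, -0.43], [0.58, 0.26, 0.05, -0.0, -0.0, -0.43], [0.56, 0.3, 0.05, -0.0, -0.0, -0.43], [0.53, 0.34, 0.05, -0.0, -0.0, -0.43], [0.51, 0.38, 0.05, -0.0, -0.0, -0.43], [0.48, 0.42, 0.05, -0.0, -0.0, -0.43], [0.44, 0.45, 0.05, -0.0, -0.0, -0.43], [0.41, 0.48, 0.04, -0.0, -0.0, -0.43], [0.37, 0.52, 0.05, -0.0, -0.0, -0.43], [0.34, 0.54, 0.05, -0.0, -0.0, -0.43]]
-50 -20 [0.012 0.027 0.028]
-20 15 [0.011 0.013 0.025]
15 25 [0.011 0.024 0.028]
25 40 [0.012 0.026 0.028]
40 60 [0.011 0.024 0.026]
60 75 [0.011 0.026 0.029]
75 90 [0.013 0.043 0.051]
90 110 [0.012 0.052 0.057]
```

Run:
```python
from h import *
for n in("scene","side"):
    c=camera(n);P=pts(c)
    a=np.array([.117,-.486]);b=np.array([.595,-.315]);d=(b-a)/np.linalg.norm(b-a)
    r=P[...,:2]-a; t=r@d; s=np.abs(r@np.array([-d[1],d[0]]))
    for i in range(-1,7):
        m=(t>i*.1)&(t<(i+1)*.1)&(s<.13)&(c["z_map"]>0)
        if m.sum(): print(n,i,np.percentile(P[m][:,2],[90,99,100]).round(3))
```

```text
scene -1 [0.004 0.27  0.31 ]
scene 0 [0.261 0.336 0.35 ]
scene 1 [0.16  0.163 0.165]
scene 2 [0.072 0.074 0.076]
scene 3 [0.03  0.043 0.046]
scene 4 [0.013 0.044 0.049]
scene 5 [0.048 0.078 0.08 ]
scene 6 [0.005 0.077 0.082]
side -1 [0.162 0.28  0.323]
side 0 [0.399 0.446 0.456]
side 1 [0.146 0.162 0.164]
side 2 [0.072 0.074 0.076]
side 3 [0.037 0.043 0.046]
side 4 [0.036 0.044 0.049]
side 5 [0.048 0.077 0.079]
side 6 [0.034 0.077 0.08 ]
```

Request:
send_rows([
  [[0.63,-0.07,0.05,0,0,-0.43],[0.63,-0.02,0.05,0,0,-0.43],[0.64,0.03,0.05,0,0,-0.43],[0.63,0.07,0.05,0,0,-0.43],[0.62,0.13,0.04,0,0,-0.43],[0.61,0.16,0.05,0,0,-0.43],[0.6,0.22,0.05,0,0,-0.43],[0.58,0.26,0.05,0,0,-0.43]],
])

```text
clock: 1.5
eef_pos: [0.3574, -0.4002, 0.2198]
tool_rot: [0.913, 0.408, 0.0, 0.0]
ft_force: [0.4, 0.7, -0.2]
grip_width: 0.0858
```

Request:
send_rows([
  [[0.56,0.3,0.05,0,0,-0.43],[0.53,0.34,0.05,0,0,-0.43],[0.51,0.38,0.05,0,0,-0.43],[0.48,0.42,0.05,0,0,-0.43],[0.44,0.45,0.05,0,0,-0.43],[0.41,0.48,0.04,0,0,-0.43],[0.37,0.52,0.05,0,0,-0.43],[0.34,0.54,0.05,0,0,-0.43]],
])

```text
clock: 2.5
eef_pos: [0.5962, -0.3146, 0.2001]
tool_rot: [0.752, 0.659, -0.0, -0.0]
ft_force: [0.8, -0.5, 0.3]
grip_width: 0.0853
```

Run:
```python
from h import *
st();o=get_obs();c=camera("wrist");T=wristT(c,o);cv2.imwrite("pics/w1.png",c["color"][:,:,::-1])
P=pts(c)@T[:3,:3].T+T[:3,3]
m=(P[...,2]>.038)&(P[...,2]<.054)&(c["z_map"]>0)&(P[...,0]>.53)&(P[...,0]<.68)
k,l,s,ce=cv2.connectedComponentsWithStats(m.astype(np.uint8))
for i in range(1,k):
    if s[i,4]<200: continue
    q=P[l==i]; print(s[i],cv2.minAreaRect((q[:,:2]*1000).astype(np.float32)),np.median(q[:,2]))
```

```text
t 2.5 p [ 0.5962 -0.3146  0.2001] yaw 82.51 z [-0. -0. -1.] F [ 0.81 -0.51  0.32] w 0.0853 q6 [-0.49  0.62  0.48  1.43 -0.    1.22]
[ 240   43   31  157 4467] ((602.5626220703125, -258.99053955078125), (160.1172332763672, 30.053071975708008), 82.23429107666016) 0.04615489379261295
[324 184  11  34 225] ((676.1015625, -352.5265808105469), (39.57634353637695, 7.68851375579834), 89.73521423339844) 0.04814522356123052
```

View pics/w1.png

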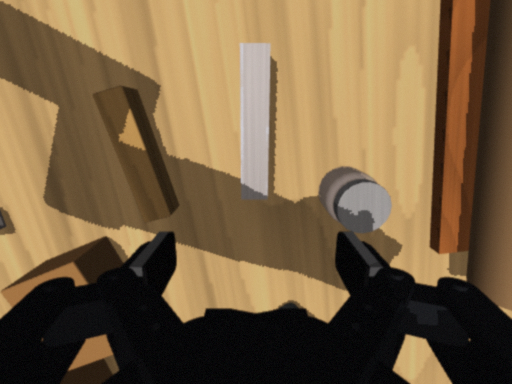

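The wrist picture shows the tube upright at (255,120) and clear of the jar at (360,205). Its size is 160x30 mm with the top at 0.046, as expected. I'll grasp it 10 mm behind its middle.

Run:
```python
from h import *
plan([0.6012,-0.268,0.028],82.2,7)
```

```text
max [0.13 0.02 0.49 0.   0.   0.01] end [ 0.6013 -0.2678  0.028 ]
[[0.13, -0.01, 0.49, 0.0, -0.0, 0.01], [0.12, -0.01, 0.49, 0.0, -0.0, 0.01], [0.13, -0.02, 0.49, 0.0, -0.0, 0.01], [0.12, -0.01, 0.48, 0.0, -0.0, 0.01], [0.13, -0.01, 0.49, 0.0, -0.0, 0.01], [0.12, -0.02, 0.49, 0.0, -0.0, 0.01], [0.13, -0.01, 0.49, 0.0, -0.0, 0.01]]
```

Request:
send_rows([
  [[0.3,-0.03,0.4,0,0,0.03],[0.3,-0.03,0.6,0,0,0],[0.28,-0.03,0.6,0,0,0],[0,0,0.6,0,0,0],[0,0,0.5,0,0,0],[0,0,0.4,0,0,0],[0,0,0.22,0,0,0],[0,0,0.1,0,0,0]],
])

```text
clock: 3.55
eef_pos: [0.5966, -0.2707, 0.0288]
tool_rot: [0.754, 0.656, -0.0, -0.0]
ft_force: [1.1, 0.5, -0.4]
grip_width: 0.0854
```

Request:
send_rows([
  [[0,0,0,0,0,0],[0,0,0,0,0,0],[0,0,0,0,0,0],[0,0,0,0,0,0],[0,0,0,0,0,0],[0,0,0,0,0,0]],
], grip=1)

```text
clock: 4.3
eef_pos: [0.5983, -0.2713, 0.0308]
tool_rot: [0.754, 0.657, 0.001, 0.002]
ft_force: [2.2, -0.4, 5.7]
grip_width: 0.0289
```

Request:
send_rows([
  [[0,0,-0.1,0,0,0],[0,0,-0.4,0,0,0],[0,0,-0.6,0,0,0],[0,0,-0.6,0,0,0],[0,0,-0.5,0,0,0],[0,0,0,0,0,0]],
])

```text
clock: 5.05
eef_pos: [0.5971, -0.271, 0.1404]
tool_rot: [0.754, 0.656, 0.0, 0.001]
ft_force: [-0.3, -0.3, -2.8]
grip_width: 0.029
```

Run:
```python
from h import *
st();c=camera("scene");cv2.imwrite("pics/s2.png",cv2.resize(c["color"][150:350,120:370,::-1],None,fx=3,fy=3))
c=camera("wrist");cv2.imwrite("pics/w2.png",c["color"][:,:,::-1])
```

```text
t 5.05 p [ 0.5971 -0.271   0.1404] yaw 82.06 z [ 0.001 -0.001 -1.   ] F [-0.32 -0.27 -2.83] w 0.029 q6 [-0.43  0.6   0.3   1.26 -0.    1.28]
```

View pics/s2.png

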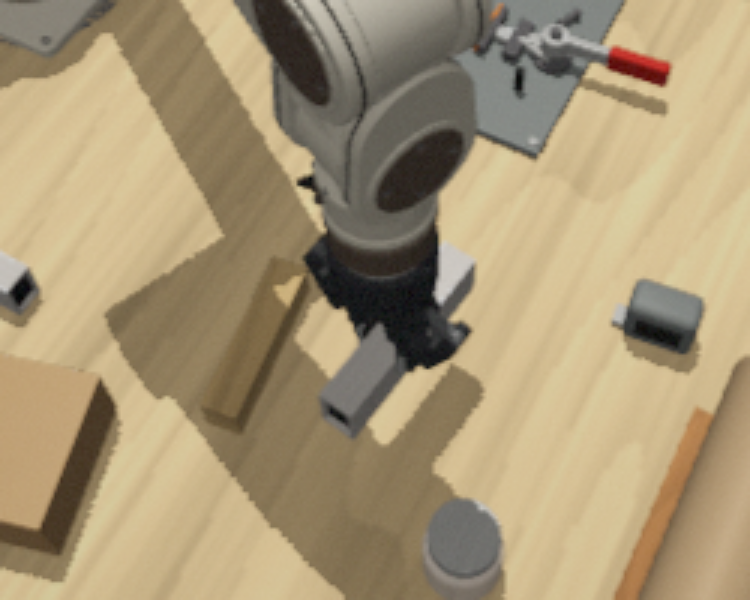

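View pics/w2.png

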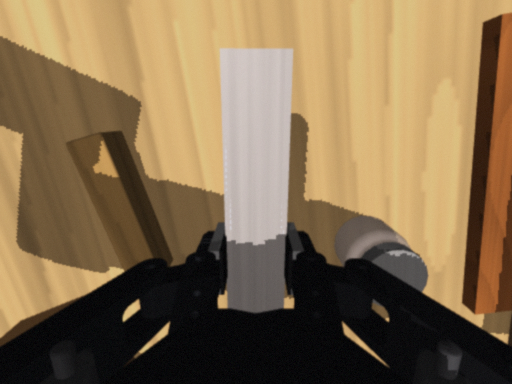

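The wrist picture shows the tube square between the pads, front end at (257,48), and it is lifted level. I'll carry it to the jig and look again on the way.

Run:
```python
from h import *
o=get_obs();c=camera("wrist");K=c["intrinsics"];M=c["mount"];z=c["z_map"]
u,v=np.meshgrid(np.arange(512),np.arange(384))
p=np.stack([(u-K[0,2])/K[0,0]*z,(v-K[1,2])/K[1,1]*z,z],-1)@M[:3,:3].T+M[:3,3]
m=(u>228)&(u<286)&(v>55)&(v<225); q=p[m]
A=np.c_[q[:,0],q[:,1],np.ones(len(q))]; print("top plane z=ax+by+c",np.linalg.lstsq(A,q[:,2],rcond=None)[0], q.min(0),q.max(0))
e=(u>225)&(u<290)&(v<100)&(v>40)&(p[...,2]<.03); print("front end x",np.percentile(p[e][:,0],[50,99,100]))
plan([0.458,0.035,0.2],90.3,12)
```

```text
top plane z=ax+by+c [-0.01304174  0.00674232 -0.01524776] [ 0.01494683 -0.01274232 -0.13577642] [ 0.09018499  0.01446446 -0.01269915]
front end x [0.08304126 0.09273545 0.09308543]
max [0.51 0.3  0.11 0.   0.   0.07] end [0.4578 0.0351 0.2   ]
[[0.47, -0.3, -0.1, -0.0, -0.0, -0.07], [0.48, -0.29, -0.11, -0.0, -0.0, -0.07], [0.48, -0.28, -0.1, -0.0, -0.0, -0.07], [0.48, -0.28, -0.1, -0.0, -0.0, -0.07], [0.49, -0.28, -0.11, -0.0, -0.0, -0.07], [0.49, -0.27, -0.1, -0.0, -0.0, -0.07], [0.49, -0.26, -0.1, -0.0, -0.0, -0.07], [0.49, -0.25, -0.11, -0.0, -0.0, -0.07], [0.5, -0.25, -0.1, -0.0, -0.0, -0.07], [0.51, -0.25, -0.1, -0.0, -0.0, -0.07], [0.5, -0.23, -0.11, -0.0, -0.0, -0.07], [0.51, -0.24, -0.1, -0.0, -0.0, -0.07]]
```

Request:
send_rows([
  [[0.47,-0.3,-0.1,0,0,-0.07],[0.48,-0.29,-0.11,0,0,-0.07],[0.48,-0.28,-0.1,0,0,-0.07],[0.48,-0.28,-0.1,0,0,-0.07],[0.49,-0.28,-0.11,0,0,-0.07],[0.49,-0.27,-0.1,0,0,-0.07]],
])

```text
clock: 5.95
eef_pos: [0.526, -0.1168, 0.1684]
tool_rot: [0.73, 0.684, -0.001, -0.002]
ft_force: [1.0, -0.2, -3.2]
grip_width: 0.0289
```

Request:
send_rows([
  [[0.49,-0.26,-0.1,0,0,-0.07],[0.49,-0.25,-0.11,0,0,-0.07],[0.5,-0.25,-0.1,0,0,-0.07],[0.51,-0.25,-0.1,0,0,-0.07],[0.5,-0.23,-0.11,0,0,-0.07],[0.51,-0.24,-0.1,0,0,-0.07],[0,0,0,0,0,0]],
])

```text
clock: 6.82
eef_pos: [0.4573, 0.0358, 0.2001]
tool_rot: [0.703, 0.711, -0.001, -0.001]
ft_force: [0.1, -0.6, -2.6]
grip_width: 0.0287
```

Run:
```python
from h import *
st();o=get_obs();c=camera("wrist");T=wristT(c,o);cv2.imwrite("pics/w3.png",c["color"][:,:,::-1])
np.savez("w3.npz",T=T,**{k:v for k,v in c.items()})
```

```text
t 6.83 p [0.4573 0.0358 0.2001] yaw 90.63 z [-0.003 -0.    -1.   ] F [ 0.14 -0.62 -2.61] w 0.0287 q6 [ 0.08  0.18 -0.17  1.22  0.    1.64]
```

View pics/w3.png

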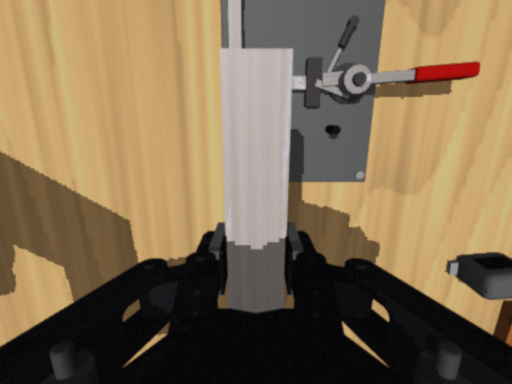

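The wrist picture shows the fence at columns 228-242 at the top, the plate's right edge running from (385,0) to (367,182), and the lever hub at (355,80). I'll measure these by casting rays.

Run:
```python
from h import *
d=np.load("w3.npz");c={k:d[k] for k in d};T=d["T"]
cv2.imwrite("pics/w3z.png",cv2.resize(c["color"][0:190,200:400,::-1],None,fx=3,fy=3,interpolation=cv2.INTER_NEAREST))
hsv=cv2.cvtColor(c["color"],cv2.COLOR_RGB2HSV)
rgb=c["color"].astype(int)
# right plate edge: last non-wood pixel per row
S=[]
for v in list(range(3,55,3))+list(range(100,170,3)):
    row=hsv[v,330:420]; g=np.where(row[:,1]>80)[0]
    e=[330+j for j in g if (hsv[v,330+j:330+j+8,1]>80).all()]
    if e: S.append(ray(c,(e[0]-.5,v),.01,T)[:2])
S=np.array(S); A=np.polyfit(S[:,1],S[:,0],1); r=S[:,0]-np.polyval(A,S[:,1]); k=abs(r)<.002;A=np.polyfit(S[k,1],S[k,0],1)
print("right edge x at y=.142",np.polyval(A,.142),"slope deg",np.degrees(np.arctan(A[0])),k.sum(),len(k))
# bottom edge
B=[]
for u in range(300,352,3):
    col=hsv[165:200,u,1]; e=[165+j for j in range(25) if (col[j:j+6]>80).all()]
    if e: B.append(ray(c,(u,e[0]-.5),.01,T)[:2])
B=np.array(B);b=np.polyfit(B[:,0],B[:,1],1);print("bottom edge y at x=.462",np.polyval(b,.462),"at .55",np.polyval(b,.55),np.degrees(np.arctan(b[0])))
for v in (5,20,35): print(v,c["color"][v,218:250].sum(1)//3)
for v in(5,20,35): print([ray(c,(u,v),.024,T)[:2].round(4).tolist() for u in(228,242)])
```

```text
right edge x at y=.142 0.592155409666019 slope deg -0.458503411942684 42 42
bottom edge y at x=.462 0.023769517494303706 at .55 0.024854617912593593 0.7064604957047008
5 [162 154 125 103 103 105 103 104 101 115 162 183 184 182 182 180 180 182
 182 180 182 177 162  94  48  50  63  92 103 103 103 101]
20 [162 161 151 111 100 104 102 102 106 115 151 176 183 182 182 179 178 180
 179 180 180 181 164 103  58  66  94 102 102 101 103 103]
35 [165 162 149 111  95 103 103 103 105 104 129 174 185 185 181 179 178 178
 178 179 179 180 166 112  60  51  66  92 101 104 102 102]
[[0.4268, 0.2113], [0.4411, 0.2115]]
[[0.4266, 0.1979], [0.4411, 0.198]]
[[0.4264, 0.184], [0.441, 0.1842]]
```

View pics/w3z.png

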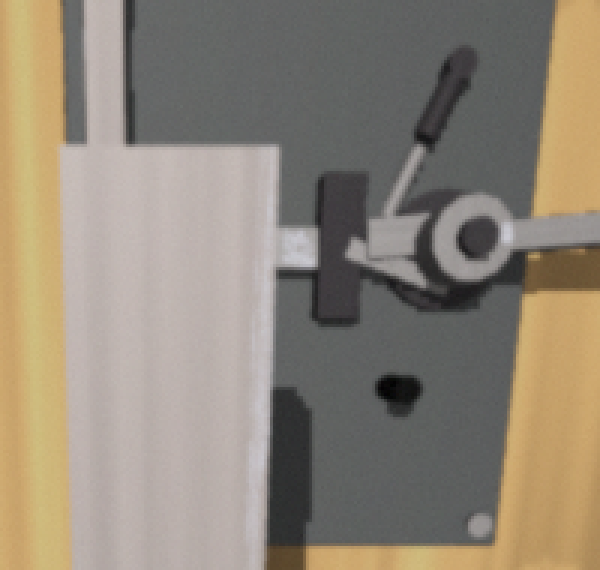

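Run:
```python
from h import *
plan([0.4575,0.087,0.06],90.45,1)
```

```text
max [1.04 0.01 2.8  0.01 0.   0.01] end [0.4575 0.0869 0.0601]
[[1.04, 0.01, 2.8, -0.01, 0.0, 0.01]]
```

Request:
send_rows([
  [[0.35,0,0.3,0,0,0.01],[0.35,0.01,0.5,0,0,0.01],[0.34,0,0.5,0,0,0],[0,0,0.5,0,0,0],[0,0,0.5,0,0,0],[0,0,0.35,0,0,0],[0,0,0.15,0,0,0],[0,0,0,0,0,0]],
])

```text
clock: 7.88
eef_pos: [0.4588, 0.086, 0.0606]
tool_rot: [0.706, 0.708, -0.001, -0.0]
ft_force: [-0.4, -0.1, -2.1]
grip_width: 0.0287
```

Run:
```python
from h import *
st();c=camera("wrist");cv2.imwrite("pics/w4.png",c["color"][:,:,::-1])
c=camera("side");cv2.imwrite("pics/s4.png",cv2.resize(c["color"][150:330,150:390,::-1],None,fx=3,fy=3))
```

```text
t 7.88 p [0.4588 0.086  0.0606] yaw 90.22 z [-0.002 -0.    -1.   ] F [-0.39 -0.06 -2.06] w 0.0287 q6 [ 0.19  0.34 -0.37  0.87 -0.    1.75]
```

View pics/w4.png

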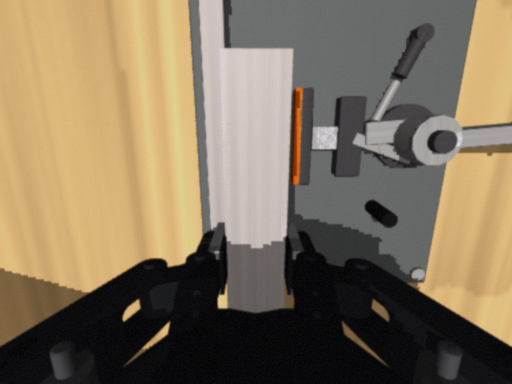

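View pics/s4.png

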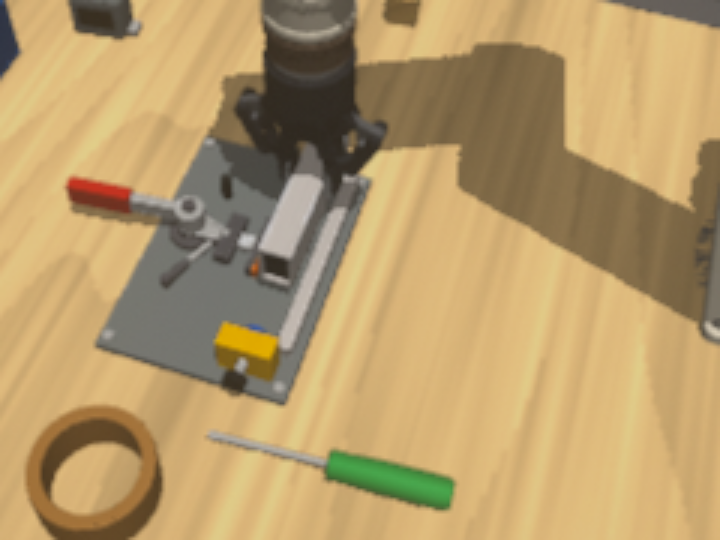

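The tube now hangs over the channel. The fence edge is at about column 223 at the top and the orange jaw face at columns 294-301, rows 88-185. Next I'll check the lateral clearances.

Run:
```python
from h import *
o=get_obs();c=camera("wrist");T=wristT(c,o);hsv=cv2.cvtColor(c["color"],cv2.COLOR_RGB2HSV)
for v in(5,15,25,35):print("fence",c["color"][v,214:236].mean(1).astype(int),ray(c,(222.5,v),.024,T).round(4))
m=cv2.inRange(hsv,(5,180,120),(14,255,255)); ys,xs=np.where(m); print("jaw",xs.min(),xs.max(),ys.min(),ys.max())
for v in(95,135,180):
    r=xs[ys==v]
    if len(r):print(v,r.min(),r.max(),ray(c,(r.min()-.5,v),.024,T).round(4),ray(c,(r.max()+.5,v),.024,T).round(4))
top=o["eef_pos"][2]+.0155
for v in(60,140,200):
    print("tube",ray(c,(221+(v-50)*.03,v),top,T).round(4),ray(c,(293-(v-50)*.025,v),top,T).round(4))
for v in (60,140,200): print(c["color"][v,214:232].mean(1).astype(int),c["color"][v,282:300].mean(1).astype(int))
```

```text
fence [197 198 200 198 195 190 166 117  67  48  47  52  52  52  55  69 100 111
 110 108 111 111] [0.4405 0.2132 0.024 ]
fence [196 196 197 196 194 194 182 142  77  49  46  52  55  63  70  79 104 109
 109 110 111 112] [0.4404 0.2082 0.024 ]
fence [197 199 198 199 197 195 187 152  86  52  50  52  53  70 100 110 109 110
 111 109 110 111] [0.4402 0.2031 0.024 ]
fence [195 195 196 197 196 194 189 170 119  65  48  52  54  72 100 110 110 108
 108 111 113 109] [0.4401 0.198  0.024 ]
jaw 291 299 89 184
95 294 298 [0.4828 0.1652 0.024 ] [0.4859 0.1653 0.024 ]
135 293 296 [0.4832 0.1411 0.024 ] [0.4857 0.1412 0.024 ]
180 292 295 [0.4838 0.1117 0.024 ] [0.4864 0.1117 0.024 ]
tube [0.4452 0.1746 0.0772] [0.4747 0.1747 0.0772]
tube [0.4453 0.1421 0.0772] [0.4751 0.1422 0.0772]
tube [0.4454 0.1142 0.0772] [0.4755 0.1143 0.0772]
[194 192 193 195 196 201 208 211 216 214 208 208 206 204 202 200 202 201] [196 191 195 196 200 204 206 207 212 211 183 133 109 108 108 110 109 109]
[185 185 188 192 191 192 192 196 205 208 209 211 212 213 209 199 195 190] [195 202 207 204 201 205 206 182  99  39  48  63  66  66  63  55  68  71]
[184 178 179 178 181 183 187 186 189 196 207 212 210 206 207 203 192 188] [209 210 214 216 204 169  94  56  52  53  51  53  54  67  98 106 105 104]
```

Request:
send_rows([
  [[0,-0.04,0.1,0,0,-0.02],[0,0,0.12,0,0,0],[0,0,0.1,0,0,0],[0,0,0.04,0,0,0],[0,0,0,0,0,0]],
])

```text
clock: 8.65
eef_pos: [0.457, 0.0866, 0.0431]
tool_rot: [0.704, 0.71, -0.0, -0.0]
ft_force: [1.3, -0.5, -4.4]
grip_width: 0.0291
```

Request:
send_rows([
  [[0,0,0.02,0,0,0],[0,0,0.02,0,0,0],[0,0,0,0,0,0]],
])

```text
clock: 9.02
eef_pos: [0.4572, 0.0866, 0.0413]
tool_rot: [0.704, 0.71, 0.0, -0.0]
ft_force: [-0.9, -0.8, -3.6]
grip_width: 0.0286
```

Request:
send_rows([
  [[0,0,0.01,0,0,0],[0,0,0.01,0,0,0],[0,0,0,0,0,0]],
])

```text
clock: 9.4
eef_pos: [0.4573, 0.0866, 0.0407]
tool_rot: [0.704, 0.71, 0.0, 0.0]
ft_force: [-1.2, 0.5, 2.5]
grip_width: 0.0286
```

Request:
send_rows([
  [[0,0,0.01,0,0,0],[0,0,0.01,0,0,0],[0,0,0,0,0,0]],
])

```text
clock: 9.78
eef_pos: [0.4573, 0.0866, 0.0407]
tool_rot: [0.704, 0.71, 0.0, 0.0]
ft_force: [-3.0, -1.0, 11.8]
grip_width: 0.029
```

Request:
send_rows([
  [[0.0,0,-0.02,0,0,0],[0.06,0,0,0,0,0],[0.08,0,0,0,0,0],[0.08,0,0,0,0,0],[0.08,0,0,0,0,0],[0.06,0,0,0,0,0],[0.02,0,0,0,0,0]],
])

```text
clock: 10.65
eef_pos: [0.458, 0.1049, 0.0407]
tool_rot: [0.704, 0.71, -0.0, 0.001]
ft_force: [1.2, -6.9, 3.9]
grip_width: 0.0289
```

Run:
```python
from h import *
st();o=get_obs()
for n,b in(("wrist",None),("side",(230,320,190,280))):
    c=camera(n);im=c["color"][:,:,::-1]
    cv2.imwrite(f"pics/{n}5.png",im if b is None else cv2.resize(im[b[0]:b[1],b[2]:b[3]],None,fx=6,fy=6,interpolation=cv2.INTER_CUBIC))
```

```text
t 10.65 p [0.458  0.1049 0.0407] yaw 90.44 z [ 0.002 -0.002 -1.   ] F [ 1.2  -6.89  3.89] w 0.0289 q6 [ 0.23  0.37 -0.38  0.81 -0.    1.79]
```

View pics/wrist5.png

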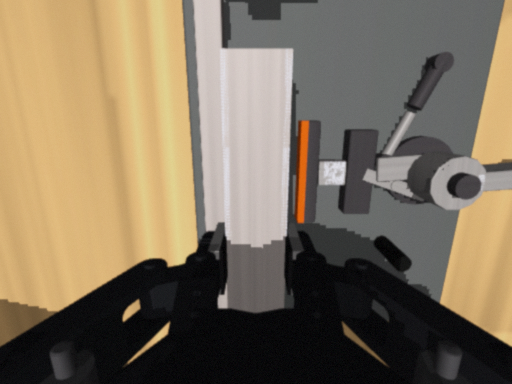

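View pics/side5.png

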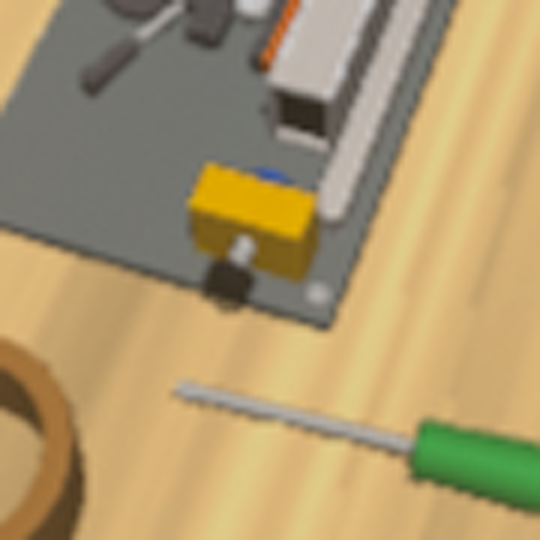

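No tip contact yet. The side crop shows a gap between the tube end at (300,130) and the blue tip at (270,175), so the drag comes from pressing on the floor. I'll ease up and go on.

Request:
send_rows([
  [[0,0,-0.01,0,0,0],[0.04,0,-0.005,0,0,0],[0.04,0,0,0,0,0],[0,0,0,0,0,0]],
])

```text
clock: 11.25
eef_pos: [0.4566, 0.1101, 0.0407]
tool_rot: [0.704, 0.71, -0.0, -0.001]
ft_force: [0.3, 0.0, -1.7]
grip_width: 0.0287
```

Request:
send_rows([
  [[0.03,0,0,0,0,0],[0.03,0,0,0,0,0],[0.0,0,0,0,0,0]],
])

```text
clock: 11.62
eef_pos: [0.4568, 0.1128, 0.0409]
tool_rot: [0.704, 0.71, -0.0, -0.0]
ft_force: [0.8, 0.2, -2.6]
grip_width: 0.0284
```

Request:
send_rows([
  [[0.03,0,0.005,0,0,0],[0.03,0,0,0,0,0],[0.0,0,0,0,0,0]],
])

```text
clock: 12.0
eef_pos: [0.457, 0.1157, 0.0408]
tool_rot: [0.704, 0.71, 0.0, -0.0]
ft_force: [-1.5, -0.1, -3.1]
grip_width: 0.0291
```

Request:
send_rows([
  [[0.03,0,0,0,0,0],[0.03,0,0,0,0,0],[0.0,0,0,0,0,0]],
])

```text
clock: 12.38
eef_pos: [0.4569, 0.1187, 0.0408]
tool_rot: [0.704, 0.71, 0.0, -0.0]
ft_force: [-0.4, -0.6, -3.2]
grip_width: 0.0288
```

Request:
send_rows([
  [[0.03,0,0,0,0,0],[0.03,0,0,0,0,0],[0.0,0,0,0,0,0]],
])

```text
clock: 12.75
eef_pos: [0.4569, 0.1217, 0.0408]
tool_rot: [0.704, 0.71, 0.0, -0.0]
ft_force: [-0.1, -1.0, -3.8]
grip_width: 0.029
```

Request:
send_rows([
  [[0.03,0,0.005,0,0,0],[0.02,0,0,0,0,0],[0.0,0,0,0,0,0]],
])

```text
clock: 13.12
eef_pos: [0.4571, 0.1241, 0.0407]
tool_rot: [0.704, 0.71, 0.0, 0.0]
ft_force: [0.1, -1.2, -0.0]
grip_width: 0.0288
```

Request:
send_rows([
  [[0.03,0,0,0,0,0],[0.02,0,0,0,0,0],[0.0,0,0,0,0,0]],
])

```text
clock: 13.5
eef_pos: [0.4571, 0.1266, 0.0407]
tool_rot: [0.704, 0.71, 0.0, 0.0]
ft_force: [0.3, -2.3, 0.4]
grip_width: 0.0287
```

Run:
```python
from h import *
st();c=camera("side");im=c["color"][:,:,::-1]
cv2.imwrite("pics/side6.png",cv2.resize(im[220:300,200:290],None,fx=6,fy=6,interpolation=cv2.INTER_CUBIC))
```

```text
t 13.5 p [0.4571 0.1266 0.0407] yaw 90.47 z [ 0. -0. -1.] F [ 0.27 -2.33  0.37] w 0.0287 q6 [ 0.27  0.38 -0.37  0.82 -0.    1.83]
```

View pics/side6.png

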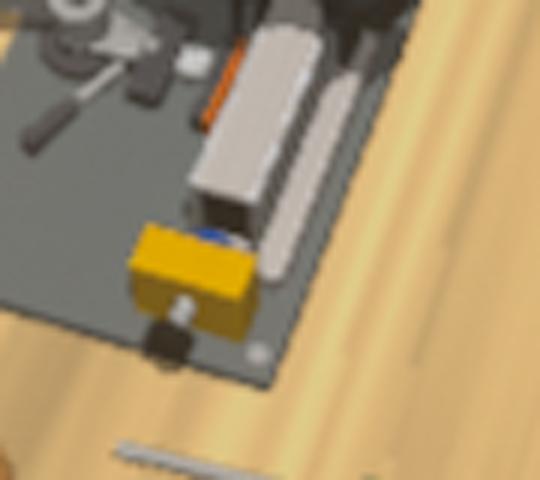

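The side crop shows the tube end at (225,205) almost on the blue tip at (215,238). I'll use smaller steps now.

Request:
send_rows([
  [[0.02,0,0,0,0,0],[0.02,0,0,0,0,0],[0.0,0,0,0,0,0]],
])

```text
clock: 13.92
eef_pos: [0.457, 0.1285, 0.0407]
tool_rot: [0.704, 0.71, 0.0, 0.0]
ft_force: [-0.3, -3.5, 2.6]
grip_width: 0.029
```

Request:
send_rows([
  [[0.02,0,0,0,0,0],[0.02,0,0,0,0,0],[0.0,0,0,0,0,0]],
])

```text
clock: 14.3
eef_pos: [0.457, 0.1305, 0.0407]
tool_rot: [0.704, 0.71, 0.0, 0.0]
ft_force: [0.8, -5.1, 4.8]
grip_width: 0.0288
```

Request:
send_rows([
  [[0.02,0,-0.01,0,0,0],[0.02,0,0,0,0,0],[0.0,0,0,0,0,0]],
])

```text
clock: 14.68
eef_pos: [0.4565, 0.1331, 0.0407]
tool_rot: [0.704, 0.71, -0.0, -0.001]
ft_force: [0.4, -0.7, -0.9]
grip_width: 0.0291
```

Request:
send_rows([
  [[0.02,0,0,0,0,0],[0.01,0,0,0,0,0],[0.0,0,0,0,0,0]],
])

```text
clock: 15.05
eef_pos: [0.4565, 0.1344, 0.0408]
tool_rot: [0.704, 0.71, -0.0, -0.0]
ft_force: [-0.8, 1.1, -3.2]
grip_width: 0.0287
```

Request:
send_rows([
  [[0.02,0,0,0,0,0],[0.02,0,0,0,0,0],[0.0,0,0,0,0,0]],
])

```text
clock: 15.42
eef_pos: [0.4568, 0.1362, 0.0411]
tool_rot: [0.704, 0.71, 0.0, -0.0]
ft_force: [0.5, -0.0, -3.3]
grip_width: 0.029
```

Request:
send_rows([
  [[0.02,0,0,0,0,0],[0.02,0,0,0,0,0],[0.0,0,0,0,0,0]],
])

```text
clock: 15.8
eef_pos: [0.4567, 0.1376, 0.0411]
tool_rot: [0.704, 0.71, -0.0, 0.0]
ft_force: [0.3, -3.4, -2.8]
grip_width: 0.0289
```

Request:
send_rows([
  [[0.01,0,0.005,0,0,0],[0.01,0,0,0,0,0],[0.0,0,0,0,0,0]],
])

```text
clock: 16.18
eef_pos: [0.4567, 0.1383, 0.0409]
tool_rot: [0.704, 0.71, -0.001, 0.001]
ft_force: [-0.2, -5.1, -0.7]
grip_width: 0.029
```

Request:
send_rows([
  [[0.01,0,0.005,0,0,0],[0.01,0,0,0,0,0],[0.0,0,0,0,0,0]],
])

```text
clock: 16.55
eef_pos: [0.4567, 0.1388, 0.0408]
tool_rot: [0.705, 0.71, -0.001, 0.001]
ft_force: [-0.1, -7.0, 0.7]
grip_width: 0.0287
```

Request:
send_rows([
  [[0.01,0,0,0,0,0],[0.01,0,0,0,0,0],[0.0,0,0,0,0,0]],
])

```text
clock: 16.92
eef_pos: [0.4567, 0.1393, 0.0408]
tool_rot: [0.705, 0.71, -0.001, 0.001]
ft_force: [-0.8, -9.5, 1.9]
grip_width: 0.0282
```

Request:
send_rows([
  [[0.0,0,0,0,0,0],[0,0,0,0,0,0],[0.0,0,0,0,0,0]],
], grip=0.5)

```text
clock: 17.3
eef_pos: [0.4571, 0.1417, 0.0408]
tool_rot: [0.704, 0.71, 0.001, -0.0]
ft_force: [0.3, -0.0, 0.3]
grip_width: 0.0425
```

Request:
send_rows([
  [[0.0,0,-0.1,0,0,0],[0,0,-0.4,0,0,0],[0.0,0,-0.6,0,0,0],[0.0,0,-0.6,0,0,0],[0.0,0,-0.4,0,0,0]],
])

```text
clock: 17.92
eef_pos: [0.4574, 0.1415, 0.1475]
tool_rot: [0.704, 0.71, 0.001, 0.0]
ft_force: [0.2, 0.0, -0.2]
grip_width: 0.0427
```

Run:
```python
from h import *
st();o=get_obs();c=camera("wrist");T=wristT(c,o);cv2.imwrite("pics/w7.png",c["color"][:,:,::-1])
np.savez("w7.npz",T=T,**c)
c=camera("side");im=c["color"][:,:,::-1]
cv2.imwrite("pics/side7.png",cv2.resize(im[190:300,170:290],None,fx=5,fy=5,interpolation=cv2.INTER_CUBIC))
```

```text
t 17.93 p [0.4574 0.1415 0.1475] yaw 90.48 z [ 0.002  0.001 -1.   ] F [ 0.18  0.02 -0.22] w 0.0427 q6 [ 0.3   0.26 -0.22  1.09  0.    1.86]
```

View pics/w7.png

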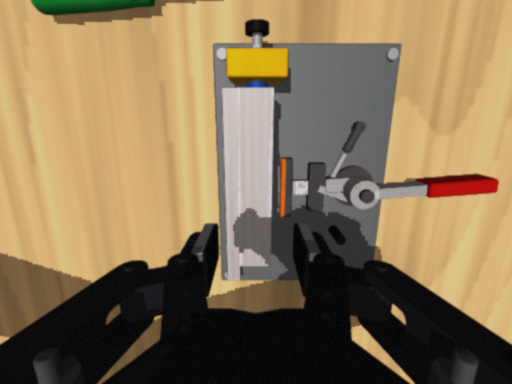

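View pics/side7.png

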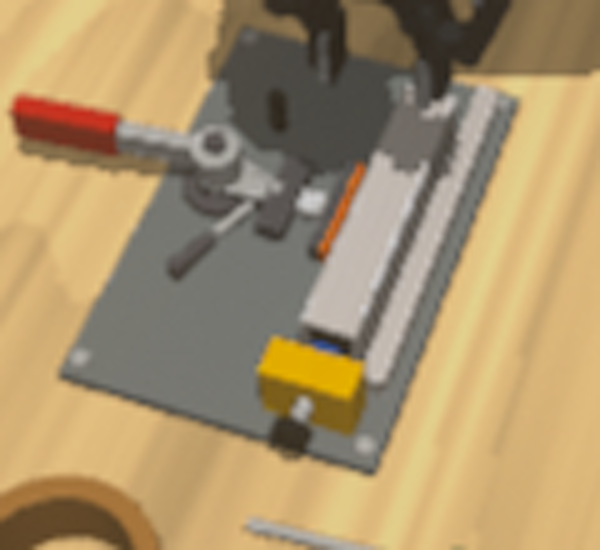

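The wrist picture shows the tube end at (250,87) meeting the blue tip at (257,84). The lever hub is at (364,194) and the red grip runs from (427,188) to (497,185). Now the lever geometry.

Run:
```python
from h import *
d=np.load("w7.npz");c={k:d[k] for k in d};T=d["T"];hsv=cv2.cvtColor(c["color"],cv2.COLOR_RGB2HSV)
P=pts(c)@T[:3,:3].T+T[:3,3]
m=((hsv[...,0]<6)|(hsv[...,0]>174))&(hsv[...,1]>190)&(np.arange(512)[None]>400)&(hsv[...,2]>150)
cn=max(cv2.findContours(m.astype(np.uint8),0,1)[0],key=cv2.contourArea)[:,0]
q=np.array([ray(c,p,.052,T)[:2]*1000 for p in cn],np.float32);print("red top rect",cv2.minAreaRect(q)); z=P[m][:,2];print("red z",np.percentile(z,[5,50,95]))
q=P[m&(P[...,2]>.046)][:,:2]; mu=q.mean(0);u,s,vt=np.linalg.svd(q-mu,full_matrices=False);print("depth red centre",mu.round(4),vt[0]*np.sign(vt[0][0]),np.degrees(np.arctan2(vt[0][1],vt[0][0])))
print("hub",P[194,364],"ray z.058",ray(c,(364,194),.058,T), "post",P[234,334])
jo=np.array([.462,.1395]);a=np.radians(.45)
print("pivot pred",jo+.095*np.array([np.cos(a),np.sin(a)]))
for u,v in((250,87),(257,84),(250,275)): print("tube",u,v,ray(c,(u,v),.055,T).round(4))
for u in(228,288):print("stop front top",ray(c,(u,80),.05,T).round(4))
```

```text
red top rect ((644.4022827148438, 147.611328125), (59.4282341003418, 11.834611892700195), 5.453219890594482)
red z [0.05208609 0.0531776  0.05426048]
depth red centre [0.6433 0.148 ] [0.99923155 0.03919578] -177.75367189484385
hub [0.55443573 0.14205438 0.0549233 ] ray z.058 [0.55311379 0.1429252  0.058     ] post [0.53901169 0.09208428 0.0304671 ]
pivot pred [0.55699707 0.14024612]
tube 250 87 [0.4524 0.2305 0.055 ]
tube 257 84 [0.458  0.2328 0.055 ]
tube 250 275 [0.4531 0.0594 0.055 ]
stop front top [0.4344 0.2362 0.05  ]
stop front top [0.4833 0.2367 0.05  ]
```

Run:
```python
from h import *
plan([0.649,0.185,0.15],184.6,12)
```

```text
max [0.32 0.33 0.01 0.   0.   0.78] end [0.6492 0.185  0.1498]
[[0.07, 0.32, -0.0, 0.0, 0.0, -0.78], [0.03, 0.32, -0.0, 0.0, 0.0, -0.78], [-0.02, 0.33, -0.0, 0.0, 0.0, -0.78], [-0.07, 0.32, -0.0, 0.0, 0.0, -0.78], [-0.1, 0.3, -0.01, 0.0, 0.0, -0.78], [-0.15, 0.29, 0.0, 0.0, 0.0, -0.78], [-0.18, 0.27, 0.0, 0.0, 0.0, -0.78], [-0.22, 0.24, 0.0, 0.0, 0.0, -0.78], [-0.25, 0.21, 0.0, 0.0, 0.0, -0.78], [-0.28, 0.17, -0.0, 0.0, 0.0, -0.78], [-0.29, 0.14, -0.0, 0.0, 0.0, -0.78], [-0.32, 0.09, -0.0, 0.0, 0.0, -0.78]]
```

Request:
send_rows([
  [[0.07,0.32,0,0,0,-0.78],[0.03,0.32,0,0,0,-0.78],[-0.02,0.33,0,0,0,-0.78],[-0.07,0.32,0,0,0,-0.78],[-0.1,0.3,0,0,0,-0.78],[-0.15,0.29,0,0,0,-0.78]],
], grip=1)

```text
clock: 18.77
eef_pos: [0.5517, 0.1625, 0.1442]
tool_rot: [0.362, 0.932, -0.001, -0.001]
ft_force: [0.4, 0.6, 0.5]
grip_width: 0.0004
```

Request:
send_rows([
  [[-0.18,0.27,0,0,0,-0.78],[-0.22,0.24,0,0,0,-0.78],[-0.25,0.21,0,0,0,-0.78],[-0.28,0.17,0,0,0,-0.78],[-0.29,0.14,0,0,0,-0.78],[-0.32,0.09,0,0,0,-0.78],[0,0,0,0,0,0]],
])

```text
clock: 19.65
eef_pos: [0.6475, 0.1842, 0.1437]
tool_rot: [-0.035, 0.999, -0.0, -0.001]
ft_force: [-0.6, -0.3, 0.5]
grip_width: 0.0002
```

Run:
```python
from h import *
st();c=camera("wrist");cv2.imwrite("pics/w8.png",c["color"][:,:,::-1])
plan([0.649,0.184,0.037],184.6,1)
c=camera("side");im=c["color"][:,:,::-1]
cv2.imwrite("pics/side8.png",cv2.resize(im[150:300,130:290],None,fx=4,fy=4,interpolation=cv2.INTER_CUBIC))
```

```text
t 19.65 p [0.6475 0.1842 0.1437] yaw -176.03 z [-0.002 -0.    -1.   ] F [-0.55 -0.33  0.53] w 0.0002 q6 [0.28 0.64 0.37 1.3  0.   0.21]
max [0.05 0.   2.14 0.   0.01 0.07] end [0.649  0.1842 0.0369]
[[-0.05, -0.0, 2.14, -0.0, -0.01, -0.07]]
```

View pics/w8.png

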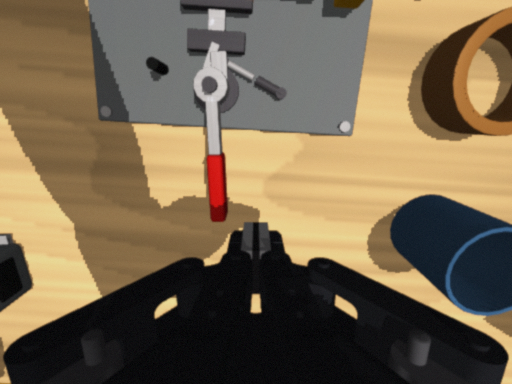

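View pics/side8.png

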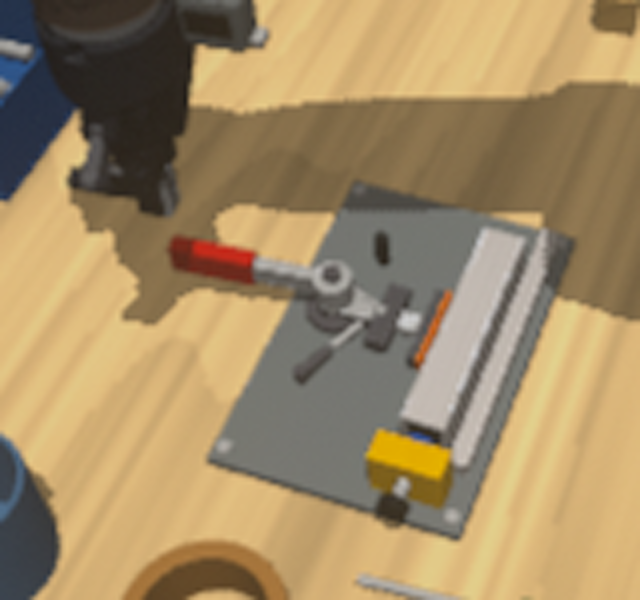

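The wrist picture shows the red grip from (216,155) to (218,218), left of the shut fingertips at (257,235), so the fingers are on its +y side. I'll descend there.

Request:
send_rows([
  [[-0.03,0,0.5,0,0,-0.07],[0,0,0.6,0,0,0],[0,0,0.55,0,0,0],[0,0,0.35,0,0,0],[0,0,0.14,0,0,0],[0,0,0,0,0,0]],
])

```text
clock: 20.5
eef_pos: [0.6488, 0.1843, 0.0387]
tool_rot: [-0.041, 0.999, -0.0, -0.0]
ft_force: [-0.2, -0.2, 0.7]
grip_width: 0.0002
```

Request:
send_rows([
  [[0,-0.1,0,0,0,0],[0,-0.06,0,0,0,0],[0,-0.04,0,0,0,0],[0,0,0,0,0,0]],
])

```text
clock: 21.0
eef_pos: [0.6499, 0.1741, 0.0389]
tool_rot: [-0.041, 0.999, 0.0, 0.0]
ft_force: [-0.6, -0.6, 0.3]
grip_width: -0.0001
```

Request:
send_rows([
  [[0,-0.04,0,0,0,0],[0,-0.04,0,0,0,0],[0,0,0,0,0,0]],
])

```text
clock: 21.38
eef_pos: [0.65, 0.1703, 0.0385]
tool_rot: [-0.042, 0.999, 0.0, -0.0]
ft_force: [0.7, -0.1, 0.1]
grip_width: 0.0001
```

Request:
send_rows([
  [[0,-0.04,0,0,0,0],[0,-0.04,0,0,0,0],[0,0,0,0,0,0]],
])

```text
clock: 21.75
eef_pos: [0.6505, 0.1667, 0.0386]
tool_rot: [-0.042, 0.999, 0.0, 0.0]
ft_force: [1.1, 2.4, -0.0]
grip_width: 0.0001
```

Request:
send_rows([
  [[0,-0.04,0,0,0,0],[0,-0.04,0,0,0,0],[0,0,0,0,0,0]],
])

```text
clock: 22.12
eef_pos: [0.6509, 0.1623, 0.0386]
tool_rot: [-0.042, 0.999, 0.0, 0.0]
ft_force: [1.8, 4.1, -1.6]
grip_width: -0.0001
```

Request:
send_rows([
  [[-0.01,-0.1,0,0,0,0.4],[-0.02,-0.1,0,0,0,0.4],[-0.02,-0.1,0,0,0,0.35],[-0.02,-0.1,0,0,0,0.3],[-0.02,-0.1,0,0,0,0.3]],
])

```text
clock: 22.75
eef_pos: [0.6542, 0.139, 0.0386]
tool_rot: [0.111, 0.994, 0.002, 0.0]
ft_force: [1.0, 9.1, -1.7]
grip_width: -0.0003
```

Request:
send_rows([
  [[-0.02,-0.1,0,0,0,0.3],[-0.02,-0.1,0,0,0,0.3],[-0.02,-0.1,0,0,0,0.3],[-0.02,-0.1,0,0,0,0.3]],
])

```text
clock: 23.25
eef_pos: [0.652, 0.1198, 0.0386]
tool_rot: [0.214, 0.977, 0.003, -0.0]
ft_force: [1.4, 10.4, -2.6]
grip_width: 0.0003
```

```bash
cat >> h.py <<'E'
def lev():
    o=get_obs();m=R.from_quat(o["tool_rot"]).as_matrix();pv=np.array([.557,.141])
    r=o["eef_pos"][:2]-pv; rt=m[:2,:2].T@r; F=m.T@o["ft_force"]
    yaw=np.degrees(np.arctan2(m[1,0],m[0,0]))%360
    rho=np.linalg.norm(r); ph=np.degrees(np.arctan2(r[1],r[0]))-np.degrees(np.arcsin(.0185/rho))
    print("t",o["clock"],"r in tool",rt.round(4),"F tool",F.round(1),"yaw",yaw.round(1),"handle phi est",ph.round(1),"lever",np.radians(13.6-ph).round(3),"z",o["eef_pos"][2].round(4))
E
python3 -c "
from h import *
lev()"
```

```text
t 23.25 r in tool [-0.0952  0.0205] F tool [ 3.  10.1  2.7] yaw 155.3 handle phi est -23.5 lever 0.648 z 0.0386
```

Request:
send_rows([
  [[-0.02,-0.1,0,0,0,0.3],[-0.02,-0.1,0,0,0,0.3],[-0.02,-0.1,0,0,0,0.3],[-0.02,-0.1,0,0,0,0.3]],
])

```text
clock: 23.75
eef_pos: [0.646, 0.1012, 0.0386]
tool_rot: [0.315, 0.949, 0.003, -0.001]
ft_force: [1.8, 11.8, -3.2]
grip_width: 0.0006
```

Request:
send_rows([
  [[-0.02,-0.1,0,0,0,0.3],[-0.02,-0.1,0,0,0,0.3],[-0.02,-0.1,0,0,0,0.3]],
])

```text
clock: 24.12
eef_pos: [0.6389, 0.088, 0.0386]
tool_rot: [0.388, 0.922, 0.004, -0.001]
ft_force: [3.2, 12.5, -4.1]
grip_width: 0.0001
```

```bash
python3 -c "
from h import *
lev()"
```

```text
t 24.125 r in tool [-0.0951  0.0215] F tool [ 6.7 11.   4.2] yaw 134.3 handle phi est -43.9 lever 1.003 z 0.0386
```

Request:
send_rows([
  [[-0.02,-0.1,0,0,0,0.3],[-0.02,-0.1,0,0,0,0.3],[-0.02,-0.1,0,0,0,0.3],[-0.02,-0.1,0,0,0,0.3]],
])

```text
clock: 24.62
eef_pos: [0.6267, 0.0714, 0.0389]
tool_rot: [0.483, 0.876, 0.003, -0.0]
ft_force: [3.4, 10.5, -1.7]
grip_width: -0.0003
```

Request:
send_rows([
  [[-0.02,-0.1,0,0,0,0.3],[-0.02,-0.1,0,0,0,0.3],[-0.02,-0.1,0,0,0,0.3],[-0.02,-0.1,0,0,0,0.3]],
])

```text
clock: 25.12
eef_pos: [0.611, 0.0565, 0.0392]
tool_rot: [0.572, 0.82, 0.002, 0.001]
ft_force: [2.9, 4.5, -0.8]
grip_width: -0.0004
```

```bash
python3 -c "
from h import *
lev()
c=camera('wrist');cv2.imwrite('pics/w9.png',c['color'][:,:,::-1])"
```

```text
t 25.125 r in tool [-0.098   0.0215] F tool [3.2 4.3 0.8] yaw 110.2 handle phi est -68.0 lever 1.425 z 0.0392
```

View pics/w9.png

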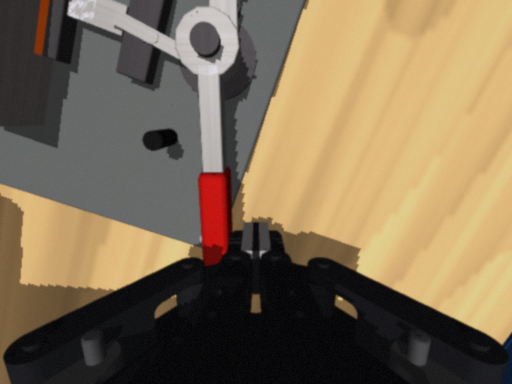

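The wrist picture shows the red grip at (214,210) lying against the fingers, with the lever almost at dead centre. Two more small steps should bring it over.

Request:
send_rows([
  [[0,-0.1,0,0,0,0.3],[-0.02,-0.08,0,0,0,0.3],[0,0,0,0,0,0]],
])

```text
clock: 25.55
eef_pos: [0.6012, 0.0505, 0.0388]
tool_rot: [0.614, 0.789, -0.001, 0.0]
ft_force: [0.9, -0.1, -0.8]
grip_width: -0.0004
```

```bash
python3 -c "
from h import *
lev()
c=camera('wrist');cv2.imwrite('pics/w10.png',c['color'][:,:,::-1])"
```

```text
t 25.55 r in tool [-0.0986  0.0205] F tool [-0.3  0.8  0.8] yaw 104.3 handle phi est -74.5 lever 1.538 z 0.0388
```

View pics/w10.png

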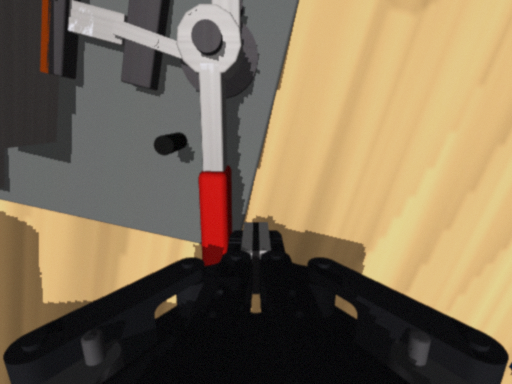

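Request:
send_rows([
  [[-0.01,-0.08,0,0,0,0.25],[-0.02,-0.08,0,0,0,0.25],[0,0,0,0,0,0],[0,0,0,0,0,0]],
])

```text
clock: 26.1
eef_pos: [0.5939, 0.048, 0.0384]
tool_rot: [0.647, 0.762, -0.0, -0.0]
ft_force: [-0.5, -0.2, -0.0]
grip_width: -0.0005
```

```bash
python3 -c "
from h import *
lev()
c=camera('wrist');cv2.imwrite('pics/w11.png',c['color'][:,:,::-1])"
```

```text
t 26.1 r in tool [-0.0977  0.0214] F tool [-0.1 -0.5  0. ] yaw 99.3 handle phi est -79.0 lever 1.616 z 0.0384
```

View pics/w11.png

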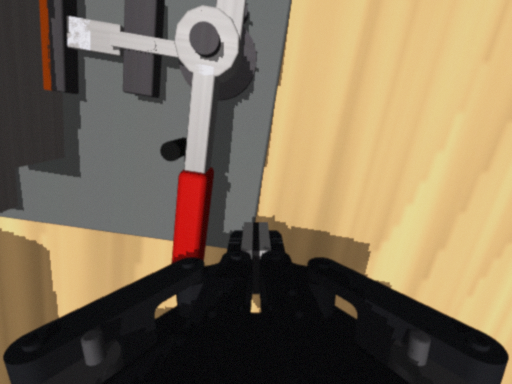

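The handle has left the fingers: the grip is at (192,215), away from the tip at (257,235), and the bar is at the post. I'll retreat away from it and verify.

Request:
send_rows([
  [[0,0.2,0,0,0,0],[0,0.3,-0.1,0,0,0],[0,0.2,-0.5,0,0,0],[0,0,-0.7,0,0,0],[0,0,-0.7,0,0,0],[-0.3,0,-0.5,0,0,0],[-0.5,0,0,0,0,0],[0,0,0,0,0,0]],
])

```text
clock: 27.15
eef_pos: [0.6359, 0.0132, 0.164]
tool_rot: [0.648, 0.761, 0.0, 0.001]
ft_force: [0.4, 0.3, -0.2]
grip_width: 0.0001
```

Run:
```python
from h import *
st();o=get_obs();c=camera('wrist');T=wristT(c,o);cv2.imwrite('pics/w12.png',c['color'][:,:,::-1])
np.savez("w12.npz",T=T,**c)
c=camera("side");im=c["color"][:,:,::-1]
cv2.imwrite("pics/side12.png",cv2.resize(im[160:300,150:290],None,fx=4,fy=4,interpolation=cv2.INTER_CUBIC))
c=camera("scene");im=c["color"][:,:,::-1]
cv2.imwrite("pics/scene12.png",im)
```

```text
t 27.15 p [0.6359 0.0132 0.164 ] yaw 99.15 z [ 0.001 -0.    -1.   ] F [ 0.37  0.34 -0.16] w 0.0001 q6 [ 0.02  0.55  0.27  1.29 -0.    1.43]
```

View pics/w12.png

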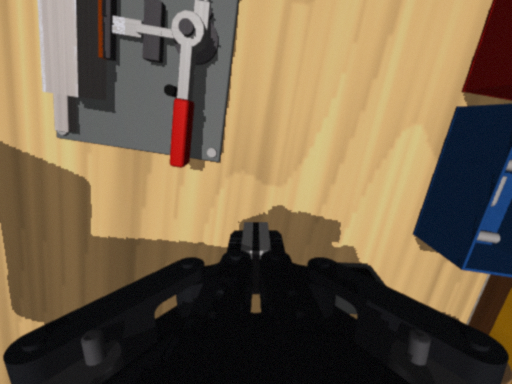

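View pics/side12.png

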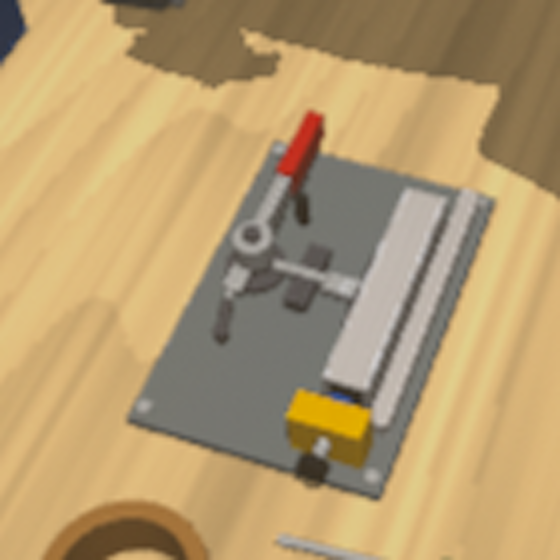

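View pics/scene12.png

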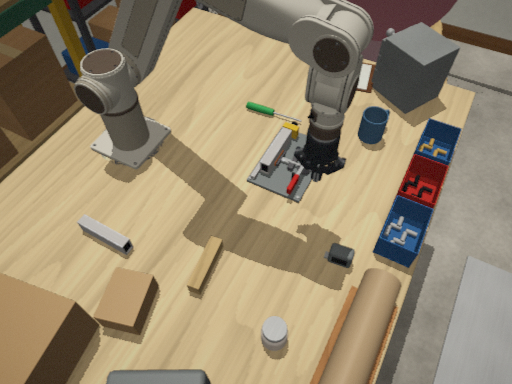

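The lever is beside the post and the jaw is on the tube. I'll take one closer look from above to confirm the end contact and the lever angle.

Run:
```python
from h import *
d=np.load("w12.npz");c={k:d[k] for k in d};T=d["T"];hsv=cv2.cvtColor(c["color"],cv2.COLOR_RGB2HSV)
m=((hsv[...,0]<6)|(hsv[...,0]>174))&(hsv[...,1]>190)&(np.arange(512)[None]<300)&(hsv[...,2]>150)
cn=max(cv2.findContours(m.astype(np.uint8),0,1)[0],key=cv2.contourArea)[:,0]
q=np.array([ray(c,p,.052,T)[:2] for p in cn],np.float32);r=cv2.minAreaRect(q*1000);v=np.array(r[0])-[557,141];print(r,v,"lever",np.radians(13.6-np.degrees(np.arctan2(v[1],v[0]))))
plan([0.5,0.15,0.165],90.5,6)
```

```text
((558.047119140625, 52.632659912109375), (11.02440357208252, 59.73854064941406), 0.3349667489528656) [  1.04711914 -88.36734009] lever 1.796312042574817
max [0.52 0.43 0.01 0.   0.   0.15] end [0.5    0.1498 0.1651]
[[0.52, -0.37, -0.01, -0.0, -0.0, 0.15], [0.5, -0.39, -0.0, -0.0, -0.0, 0.15], [0.5, -0.39, -0.01, -0.0, -0.0, 0.15], [0.48, -0.41, -0.0, -0.0, -0.0, 0.15], [0.48, -0.43, -0.01, -0.0, -0.0, 0.15], [0.46, -0.43, -0.01, -0.0, -0.0, 0.15]]
```

Lever angle is about 1.796, so it is shut.

Request:
send_rows([
  [[0.52,-0.37,-0.05,0,0,0.15],[0.5,-0.39,0,0,0,0.15],[0.5,-0.39,0,0,0,0.15],[0.48,-0.41,0,0,0,0.15],[0.48,-0.43,0,0,0,0.15],[0.46,-0.43,0,0,0,0.15],[0,0,0,0,0,0]],
])

```text
clock: 28.18
eef_pos: [0.4984, 0.1512, 0.1659]
tool_rot: [0.704, 0.71, -0.0, -0.0]
ft_force: [0.4, -0.6, 1.1]
grip_width: 0.0003
```

Run:
```python
from h import *
st();o=get_obs();c=camera('wrist');T=wristT(c,o);cv2.imwrite('pics/w13.png',c['color'][:,:,::-1])
cv2.imwrite('pics/w13z.png',cv2.resize(c['color'][30:150,150:290,::-1],None,fx=5,fy=5,interpolation=cv2.INTER_NEAREST))
np.savez("w13.npz",T=T,**c)
```

```text
t 28.18 p [0.4984 0.1512 0.1659] yaw 90.52 z [-0.001 -0.    -1.   ] F [ 0.38 -0.58  1.12] w 0.0003 q6 [ 0.29  0.33 -0.07  1.17  0.    1.86]
```

View pics/w13.png

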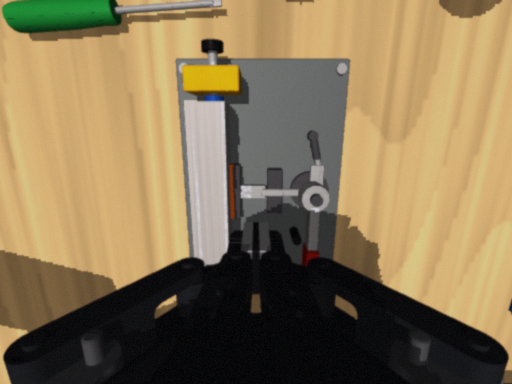

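View pics/w13z.png

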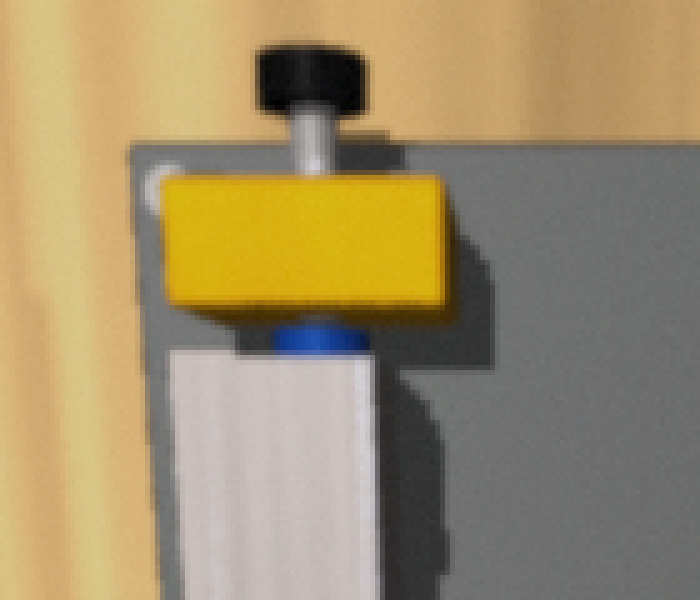

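Run:
```python
from h import *
for f,cols,r0,r1 in(("w7.npz",(230,246),78,96),("w13.npz",(188,202),90,110)):
    d=np.load(f);c={k:d[k] for k in d};T=d["T"];g=c["color"].astype(float).sum(2)
    # tube end: subpixel dark->bright rows left of the tip
    prof=g[r0:r1,cols[0]:cols[1]].mean(1)
    prof=prof; i=np.argmax(np.diff(prof)); dd=np.clip(np.diff(prof)[max(i-2,0):i+3],0,None); v=r0+max(i-2,0)+.5+(dd*np.arange(len(dd))).sum()/dd.sum()
    p=ray(c,(np.mean(cols),v),.055,T)
    # stop's rear top edge y (z=.05): yellow mask
    hsv=cv2.cvtColor(c["color"],cv2.COLOR_RGB2HSV);m=cv2.inRange(hsv,(20,180,150),(32,255,255))
    ys,xs=np.where(m);mid=(np.percentile(xs,20),np.percentile(xs,80)); 
    s=[ys[xs==x].min() for x in range(int(mid[0]),int(mid[1]))]
    ps=ray(c,(np.mean(mid),np.mean(s)-.5),.05,T)
    print(f,"row",v.round(2),"tube end",p.round(4),"stop rear",ps.round(4),"diff",(ps[1]-p[1]).round(4),T[:3,3].round(3))
```

```text
w7.npz row 87.1 tube end [0.4428 0.2304 0.055 ] stop rear [0.4578 0.2602 0.05  ] diff 0.0299 [0.456 0.207 0.283]
w13.npz row 100.04 tube end [0.4445 0.2309 0.055 ] stop rear [0.4583 0.26   0.05  ] diff 0.0291 [0.498 0.217 0.302]
```

The end hasn't moved in the picture, but the tube's top edge could hide a small gap. I'll put the camera straight over the joint to check.

Request:
send_rows([
  [[0.2,-0.3,0.3,0,0,0],[0.15,-0.3,0.4,0,0,0],[0.07,-0.2,0.4,0,0,0],[0,0,0.4,0,0,0],[0,0,0.1,0,0,0],[0,0,0,0,0,0]],
])

```text
clock: 28.98
eef_pos: [0.4607, 0.1699, 0.086]
tool_rot: [0.706, 0.709, -0.0, -0.0]
ft_force: [0.9, 0.1, 0.1]
grip_width: -0.0001
```

Run:
```python
from h import *
st();o=get_obs();c=camera('wrist');T=wristT(c,o);print(T[:3,3].round(4))
K=c["intrinsics"];w=np.array([.458,.2305,.045,1]);q=np.linalg.inv(T)@w;print("expect px",K[0,0]*q[0]/q[2]+K[0,2],K[1,1]*q[1]/q[2]+K[1,2])
cv2.imwrite('pics/w14.png',cv2.resize(c['color'][60:180,180:330,::-1],None,fx=5,fy=5,interpolation=cv2.INTER_NEAREST))
```

```text
t 28.98 p [0.4607 0.1699 0.086 ] yaw 90.24 z [-0. -0. -1.] F [0.9  0.1  0.11] w -0.0001 q6 [ 0.35  0.35 -0.27  0.95 -0.    1.92]
[0.4602 0.2353 0.2218]
expect px 251.7831270588787 125.18984124019644
```

View pics/w14.png

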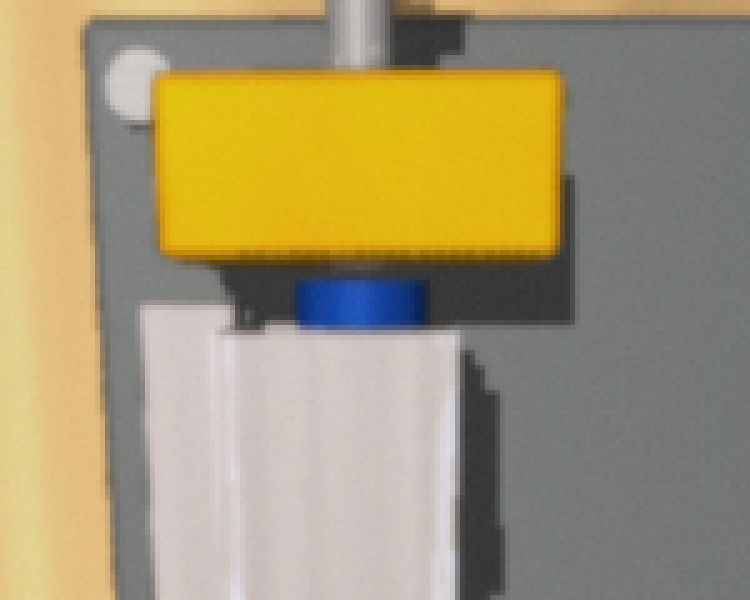

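From straight above, the blue tip at (362,305) sits flush on the tube end at row 328 with no gap, and the tube lies along the fence. I'll lift clear and hand in.

Request:
send_rows([
  [[0,0,-0.5,0,0,0],[0,0,-0.7,0,0,0],[0,0,-0.7,0,0,0],[0,0,0,0,0,0],[0,0,0,0,0,0]],
])

```text
clock: 29.65
eef_pos: [0.4604, 0.1701, 0.1814]
tool_rot: [0.706, 0.709, 0.0, 0.0]
ft_force: [-1.1, 0.3, -0.4]
grip_width: 0.0002
```

```bash
python3 -c "
from h import *
st(); print(job_done())"
```

```text
t 29.65 p [0.4604 0.1701 0.1814] yaw 90.25 z [ 0.001  0.    -1.   ] F [-1.09  0.29 -0.44] w 0.0002 q6 [ 0.35  0.26 -0.13  1.18  0.    1.92]
the job is handed in; nothing more can be done
None
```

The tube is clamped in the jig with its end on the blue tip, and I handed the job in at 29.7 s with the gripper lifted clear.

- **Tube:** I took the left-most of the two matching bars, laid it in the channel and pushed it gently onto the tip. The push read 9.5 N at the wrist, against the 25 N ramming limit. A picture from straight above the joint showed no gap at the tip. From just after release to after clamping, the measured end moved by no more than about 1 mm, which is within camera error.
- **Lever:** I pushed it with shut fingers along its arc. The highest wrist reading was about 13 N in total, but force was only read at the end of each call, so short peaks in between would not show. It snapped away from the fingers past dead centre and measured about 1.80 rad, which is fully shut. The jaw is on the tube and the tube lies along the fence.
- **Other things on the bench:** I touched nothing else, and the last scene picture shows the things in view still in place. The arm hid the tape roll in that picture, so I did not recheck it.
- **Small disagreement:** the jig's position along the channel came out 1 to 3 mm different between views. I therefore found the stop by feel rather than by those numbers.

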